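Tip three square nuts from a full tote

ROBOT

A 6-joint arm with a two-finger parallel gripper is mounted at the origin on the work surface. World frame = base frame: x ahead of the robot, y to its left, z up, the work surface at z = 0. Lengths are in mm, angles in rad, forces in N, time in s.
With the tool pointing down it reaches from about 275 to 750 mm from the base axis. Payload 10.2 kg.
Tool frame: the origin (TCP) lies midway between the tips of the shut fingers; the grasp point (between the pads) lies 19 mm behind it; z points along the fingers, y is the line along which they close (so a half turn about z gives the same grasp; the last joint's range is limited). The gripper opens to 85 mm and grips with 20 to 120 N. Pads are 22 mm wide; open, the fingers measure 114 mm over their backs; the gripper's body (76 mm by 85 mm) begins 54 mm behind the grasp point. The pads swing forward as they close: fully open they stand 13 mm farther back than shut.
Start: joints at [1.093, 0.313, 1.498, -0, 1.331, -0.223], TCP at [132.34, 508.052, 211.094] pointing down, gripper open.
Joint ranges: [-2.94, 2.94], [-0.97, 2.17], [0.19, 2.56], [-1.23, 4.37], [0.02, 3.11], [-2.88, 2.88]. Speed limits (rad/s): [2.39, 2.39, 3.01, 3.14, 3.14, 3.14].

INTERFACE

Orientations are given as a unit quaternion [w, x, y, z].
In Python, from rig import ctrl gives the robot as it stands.
- The arm moves only by the tool send_rows, never from a script. Its argument "targets" is a list of rows, each an object with "offset": the shift along the world's x, y, z in cm, a list of three; "spin": the turn about the world's z in rad. A call has 1 to 8 rows; each row is the pose to reach, as a shift and turn from the pose commanded when the call began; what a row does not reach only later rows make up. A row lasts 1/12 s, in which the tool goes at most 41.7 mm and 7.16 degrees, less where a joint would pass 70% of its speed; a pose out of reach is approached as far as the arm can. A call with a gripper value outside its range is refused whole. "grip" is the opening, from 0 (shut) to 1 (fully open), set as the call begins (left out, the last holds). The fingers move at their own pace and stop on an object; "squeeze" is the grip in N (left out, the last holds). Time passes only in rows, so rows that repeat a pose let the fingers close. It gives the time, the measured TCP pose, the force, the opening and the grip force at its end, in the units of the state.
- ctrl.sense(): the state, without advancing time (a new reading comes with each control period).
- ctrl.capture(name): name is "scene" or "side" or "wrist"; returns (picture, depth): 420x560x3 uint8, red, green, blue; 420x560 float32, mm along the optical axis (not along the pixel's ray), 0 where there is no reading.
- ctrl.calibration(name): a dict with "fx", "fy", "cx", "cy" (pixels), "view" (4x4, takes a point from world to camera coordinates); the wrist camera has in their place "mount" (4x4, takes a point from camera to tool coordinates, whose origin is the TCP and whose axes are the flange's). Camera axes: x right, y down, z forward; pixel columns grow to the right and rows downward; lengths in mm; the calibration is good to about 2 mm. A picture is of the moment at which its call begins: read the wrist's pose just before it. calibration takes no time and is no camera call.
- ctrl.finish_job(): hands the job in; it is judged then, once.
Trained networks look in the newest picture that a camera, given by its name, has taken for a name from the list of things; names that differ only in an ending like _2 or _b are one class to them, and where a whole thing is asked for, a point or a joint stands for the part that bears it (a point fixed in the world has none). Each returns a list of dicts, best first, with "conf" (0 to 1); they miss things now and then, are a little off and sometimes report something else, mostly with a low value. They report only what shows in the picture. A call takes as long as a camera call. They do not tell look-alikes from the thing itself.
- ctrl.search_frame(camera, query): "box" ([left, top, right, bottom] in pixels, round what is visible of it).
- ctrl.place_of(camera, query): "uv" ([column, row] in pixels: a listed point, or the origin of a listed thing).
The state is a dict: "time_s": time; "joints": joint angles; "dq": joint speeds; "tau": joint torques, N m; "eef_pos": TCP position; "ee_rot": TCP orientation; "force": force on the tool from outside, world axes, zero at the start; "wrist_torque": the same for the moment, N m; "grip_width": opening from 0.0 (shut) to 1.0 (fully open); "grip_force": force on a finger pad.
Only numpy, scipy, OpenCV 4.12 (cv2) and the standard library are available. Lean on these libraries where they do the work, as an engineer would, in place of code of your own. Each camera call takes 0.05 s, during which the arm holds its last target. There are 200 camera calls.

TASK

Set the metal tray on the bench under the open lip of the narrow tote, then raise the back of the tote, which has a bar for a handle, until the first nut slides out, and go on just far enough that exactly three of its six nuts slide into the tray. Gently lower the tote back down onto its rest with the other three nuts still in it, and let go, with the tray standing flat on the bench. Leave the two bearing cups and the brass drift where they are.

Things in the scene. Friction and masses are not known exactly. Their poses are not given: they have to be found in the camera images.
- stand: Grey steel stand fixed to the bench, carrying the tote. Origin on the bench straight below the tote's hinge. +x points level towards the tote's back, -x is the way the nuts slide out, z up. Base plate x = -10 to +215 mm, 74 mm wide, 8 mm thick; two hinge posts 62 mm high at x = -8 to +8 mm, y = +-33 mm. Nothing of it reaches past x = -10 mm.
- tote (a joint): Tilt of the narrow open-topped steel tote (230 mm long, 52 mm wide, 46 mm inside) about its hinge, rad; 0 = lying on its rest, grows as its back is raised, stops at 0.8. It sinks back to 0 when let go and does not stay up alone; raising it takes some 5 N at the bar. The first nut slides at 0.12 to 0.29 rad, depending on hidden friction, each next one about 0.08 rad later.
- tote_hinge (a point): Hinge point of the tote, 55 mm above the bench over the stand's origin; its frame turns with the tote (stand's axes at joint 0). The tote's floor is arched: six flat facets 38 mm long with a nut on each. At joint 0 the front one slopes 9 degrees down to the lip, each one behind it 4.5 degrees less, so nuts leave one by one from the front; facet middles at x = -11, 27, 65, 103, 140, 178 mm.
- tote_handle (a point): Middle of the straight round bar at the back of the tote: 12 mm diameter, 72 mm long across the tote (along the tote's y), 255 mm behind and 63 mm above the hinge at joint 0 (118 mm above the bench). Free all round in its middle 55 mm; the tote's back wall is 50 mm in front of it and its top edge 21 mm below it.
- tote_lip (a point): Middle of the open front edge of the tote's floor, where nuts fall off: 30 mm ahead of (-x) and 10 mm above the hinge at joint 0, so 65 mm above the bench; it sinks to about 50 mm when tipped 0.5 rad. The side walls there reach 8 to 14 mm lower than the floor. Nuts land 0 to 70 mm ahead of it.
- tray: Loose open rectangular aluminium tray, 112 mm (x) by 104 mm (y), 30 mm high, walls and floor 4 mm, about 0.3 kg. Origin at the centre of its underside. An upright flat fin to hold it by stands out from the middle of its -x wall: 12 mm thick (y), from x = -55 to -95 mm, 4 to 56 mm above the bench.
- nut1: Square steel nut, 30 x 30 x 14 mm, 75 g; origin at the centre of its underside. Number 1 of 6 counted from the tote's lip.
- nut2: Square steel nut, 30 x 30 x 14 mm, 75 g; origin at the centre of its underside. Number 2 of 6 counted from the tote's lip.
- nut3: Square steel nut, 30 x 30 x 14 mm, 75 g; origin at the centre of its underside. Number 3 of 6 counted from the tote's lip.
- nut4: Square steel nut, 30 x 30 x 14 mm, 75 g; origin at the centre of its underside. Number 4 of 6 counted from the tote's lip.
- nut5: Square steel nut, 30 x 30 x 14 mm, 75 g; origin at the centre of its underside. Number 5 of 6 counted from the tote's lip.
- nut6: Square steel nut, 30 x 30 x 14 mm, 75 g; origin at the centre of its underside. Number 6 of 6 counted from the tote's lip.
- cup1: Bystander: loose steel bearing cup (ring), 80 mm outside, 22 mm high; origin at the centre of its underside.
- cup2: Bystander: a second, equal bearing cup.
- drift: Bystander: brass drift lying on the bench, 150 mm long along its x, 18 mm thick; origin under its middle.
Mind the look-alikes: they are no part of the job. Leave any orange or pink look-alike of the nut1 alone. Leave any blue look-alike of the nut3 alone.

How it is judged (in metres and radians):
On the way:
1. the first nut has slid into the tray while the tote is tipped (x of nut1 in the frame of tray between -0.055 and 0.055 m and y of nut1 in the frame of tray between -0.051 and 0.051 m and z of nut1 in the frame of tray between -0.002 and 0.05 m and value of joint tote above 0.06 rad), for 0.1 s.
At the end, for the whole second after the job is handed in: The three nuts that were nearest the lip lie in the tray and the other three in the tote, all at rest; the tote is back down (joint under 0.04 rad); the tray stands flat on the bench (within 0.06 rad of level, under 8 mm up) and still (x of nut1 in the frame of tray between -0.055 and 0.055 m and y of nut1 in the frame of tray between -0.051 and 0.051 m and z of nut1 in the frame of tray between -0.002 and 0.05 m and x of nut2 in the frame of tray between -0.055 and 0.055 m and y of nut2 in the frame of tray between -0.051 and 0.051 m and z of nut2 in the frame of tray between -0.002 and 0.05 m and x of nut3 in the frame of tray between -0.055 and 0.055 m and y of nut3 in the frame of tray between -0.051 and 0.051 m and z of nut3 in the frame of tray between -0.002 and 0.05 m and x of nut4 in the frame of tote_hinge between -0.03 and 0.2 m and y of nut4 in the frame of tote_hinge between -0.03 and 0.03 m and z of nut4 in the frame of tote_hinge between -0.02 and 0.05 m and x of nut5 in the frame of tote_hinge between -0.03 and 0.2 m and y of nut5 in the frame of tote_hinge between -0.03 and 0.03 m and z of nut5 in the frame of tote_hinge between -0.02 and 0.05 m and x of nut6 in the frame of tote_hinge between -0.03 and 0.2 m and y of nut6 in the frame of tote_hinge between -0.03 and 0.03 m and z of nut6 in the frame of tote_hinge between -0.02 and 0.05 m and value of joint tote below 0.04 rad and angle between tray's own z axis and vertical below 0.06 rad and height (world z) of tray below 0.008 m and linear speed of tray below 0.02 m/s and linear speed of each of nut1, nut2, nut3, nut4, nut5, nut6 below 0.03 m/s); the robot touches nothing.
It fails at once if a bearing cup or the drift is shifted more than 30 mm (distance of any of cup1, cup2, drift from where it was at the start of the episode above 0.03 m).
It fails at once if the tote is let fall back (faster than 1.5 rad/s) (velocity of joint tote below -1.5 rad/s).
It also fails if it takes over 72 s, if anything falls off the work surface, if the arm or the gripper's body presses on something with over 40 N, if the wrist force passes 120 N, or if a joint passes its speed limit or range.

## Working session

There is one attempt and no reset: what is moved stays moved. The work goes in short steps, Python scripts to look and compute and a tool call to move; the robot and the scene stay as the last step left them, time stands still between calls to the robot, and variables do not carry over. Pictures are saved under pics/ and viewed, at most 10 in all, crops included, and the job is handed in when it is done.

Besides the shell and the picture viewer there is one more tool, called after "Emit:" as a command line: name --argument value ..., lists and objects as JSON in quotes. send_rows: Moves the arm, as the interface text tells. Its arguments: {"type":"object","properties":{"targets":{"type":"array"},"grip":{"type":"number"},"squeeze":{"type":"number"}},"required":["targets"]}

```bash
mkdir -p pics
cat > h.py <<'E'
import numpy as np, cv2
from rig import ctrl
from scipy.spatial.transform import Rotation as R
def cap(n,save=None):
    s=ctrl.sense(); p,d=ctrl.capture(n)
    if save: cv2.imwrite('pics/'+save,p[:,:,::-1])
    return s,p,d
def c2w(n,s=None):
    c=ctrl.calibration(n)
    if 'view' in c: return c,np.linalg.inv(np.array(c['view']))
    T=np.eye(4);q=s['ee_rot'];T[:3,:3]=R.from_quat([q[1],q[2],q[3],q[0]]).as_matrix();T[:3,3]=s['eef_pos']
    return c,T@np.array(c['mount'])
def cloud(n,d,s=None):
    c,T=c2w(n,s); v,u=np.mgrid[0:420,0:560]
    P=np.stack([(u-c['cx'])/c['fx']*d,(v-c['cy'])/c['fy']*d,d],-1)
    return P@T[:3,:3].T+T[:3,3]
def ray(n,uv,z,s=None):
    c,T=c2w(n,s); r=T[:3,:3]@np.array([(uv[0]-c['cx'])/c['fx'],(uv[1]-c['cy'])/c['fy'],1]); o=T[:3,3]
    return o+r*(z-o[2])/r[2]
E
python3 - <<'E'
from h import *
np.set_printoptions(precision=1,suppress=True)
print(ctrl.sense())
ims=[]
for n in ['scene','side']:
    s,p,d=cap(n,n+'0.png'); C=cloud(n,d,s); ims.append(p)
    for q,z in [('tote_handle',118),('tote_lip',65),('tote_hinge',55),('stand',0),('tray',0),('cup1',0),('drift',0),('nut1',70)]:
        for r in ctrl.place_of(n,q)[:3]:
            u=np.array(r['uv']); i=u.round().astype(int).clip(0,[559,419]); print(n,q,round(r['conf'],2),u,ray(n,u,z),C[i[1],i[0]])
cv2.imwrite('pics/both.png',cv2.resize(np.vstack(ims)[:,:,::-1],(400*2//1*560//800,600)) if 0 else ims[0][:,:,::-1])
E
```

```text
{'time_s': 0.0, 'joints': array([ 1.1,  0.3,  1.5,  0. ,  1.3, -0.2]), 'dq': array([ 0., -0., -0.,  0., -0.,  0.]), 'tau': array([  0. , -41.2, -26. ,  -0. ,   0. ,   0. ]), 'eef_pos': array([132.2, 507.8, 210.5]), 'ee_rot': array([-0. ,  0.1,  1. , -0. ]), 'force': array([ 0.9, -1.2,  0.5]), 'wrist_torque': array([ 0., -0.,  0.]), 'grip_force': 0.0, 'grip_width': 1.0005103650397211}
scene tote_handle 0.9 [379.5 131.8] [528.5 324.5 118. ] [532.4 322.6 122.3]
scene tote_lip 0.95 [268.  200.1] [574.4  32.5  65. ] [534.9  46.1  -1.5]
scene tote_lip 0.42 [321.7 174.1] [554.4 173.   65. ] [566.1 166.3  84.1]
scene tote_hinge 0.78 [282.5 194. ] [565.5  71.   55. ] [581.7  62.9  83.1]
scene stand 0.66 [277.1 208.1] [565.2  57.8   0. ] [596.8  45.1  57.8]
scene tray 0.98 [148.1 228.1] [ 504.2 -242.1    0. ] [ 507.8 -241.3    6.4]
scene cup1 0.87 [320.3 292.4] [793.1  66.2   0. ] [791.   66.8  -3.6]
scene cup1 0.7 [333.2 167.7] [507.2 233.5   0. ] [560.1 196.5  83.9]
scene cup1 0.65 [251.6 316.2] [787.5 -87.2  -0. ] [787.6 -86.3   0.7]
scene drift 0.71 [159.4 341.4] [ 767.7 -277.5    0. ] [ 7
[... 537 characters left out ...]
 0.62 [296.7 247.9] [567.7  62.1  55. ] [554.8 105.1  86.6]
side stand 0.8 [296.8 271.9] [566.   64.7   0. ] [536.3 167.8  86. ]
side tray 0.91 [357.2 207.1] [ 494.1 -230.4    0. ] [ 493.8 -222.2    4.7]
side tray 0.65 [265.3 191. ] [ 747.9 -244.6    0. ] [ 748.6 -244.     0.2]
side cup1 0.79 [227.2 218. ] [785.2 -80.5   0. ] [768.6 -48.3  21.4]
side drift 0.55 [266.6 187.6] [ 751.8 -265.4    0. ] [ 750.  -263.5   -0.1]
side drift 0.49 [297.1 273. ] [564.5  67.8   0. ] [535.3 171.1  86.7]
side nut1 0.75 [291.7 275.5] [547.4 160.1  70. ] [541.4 178.4  84.7]
side nut1 0.73 [358.8 295.9] [435.3 174.6  70. ] [439.6 111.   13.8]
side nut1 0.72 [280.6 296.3] [549.  212.9  70. ] [544.9 223.   80.4]
```

View pics/scene0.png

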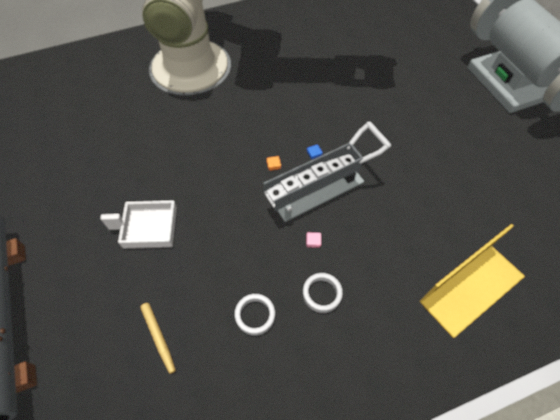

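View pics/side0.png

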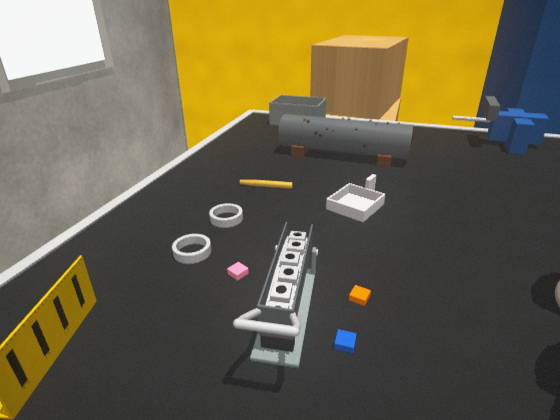

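The scene picture shows the tray at (148,226) with its fin to the left (111,222), and the tote from its lip (268,195) to its bar (375,140). The loose orange (273,163), blue (315,151) and pink (314,240) blocks are the look-alikes and stay untouched. The job nuts are the six grey ones inside the tote. The side view agrees. Next I fit the exact poses from depth.

Run:
```python
from h import *
np.set_printoptions(precision=1,suppress=True)
for n in ['scene','side']:
    s,p,d=cap(n); C=cloud(n,d,s).reshape(-1,3)[d.ravel()>0]; col=p.reshape(-1,3)[d.ravel()>0].astype(int)
    near=lambda c,r,z0,z1: C[(np.hypot(C[:,0]-c[0],C[:,1]-c[1])<r)&(C[:,2]>z0)&(C[:,2]<z1)]
    def rect(A,t):
        if len(A)<4: print(n,t,len(A));return
        print(n,t,len(A),cv2.minAreaRect(A[:,:2].astype(np.float32)),'z',np.percentile(A[:,2],[5,50,95]))
    A=near((504,-236),90,22,36); rect(A,'tray rim')
    A=near((504,-236),150,40,62); rect(A,'fin')
    A=near((530,320),60,105,132); rect(A,'bar'); 
    if len(A): 
        m=A[:,:2].mean(0); print('mean',m,'ends',A[A[:,0].argmin()],A[A[:,0].argmax()])
    A=near((550,170),160,75,140); rect(A,'tote')
    A=near((550,170),200,3,14); rect(A,'base')
    g=C[(np.abs(C[:,2])<8)&(np.abs(C[:,0]-600)<100)&(np.abs(C[:,1]+50)<100)]; print('bench z',np.median(g[:,2]))
    for q in ['tray','tote_handle']:
        print(q,[(b['box'],round(b['conf'],2)) for b in ctrl.search_frame(n,q)[:2]])
```

```text
scene tray rim 588 ((497.7257080078125, -251.37026977539062), (146.75912475585938, 106.23848724365234), 70.97443389892578) z [23.2 28.9 32.3]
scene fin 153 ((477.9225769042969, -305.948486328125), (39.71226119995117, 13.480633735656738), 68.6936264038086) z [41.9 54.3 58. ]
scene bar 281 ((535.3932495117188, 304.6407470703125), (82.54740905761719, 40.0872917175293), 4.767922401428223) z [106.6 119.5 124.3]
mean [537.3 311. ] ends [493.5 310.4 120.8] [576.7 305.4 113.4]
scene tote 2517 ((552.985107421875, 180.32154846191406), (81.92964935302734, 291.5045166015625), 7.93338680267334) z [ 76.8  87.3 120.3]
scene base 1475 ((553.78271484375, 170.82225036621094), (382.6575622558594, 376.6995544433594), 83.37454986572266) z [ 3.3  7.7 13.4]
bench z -0.1247576766909333
tray [([103.9, 202.2, 176.0, 246.7], 0.59)]
tote_handle [([312.2, 163.3, 327.5, 174.5], 0.68), ([263.1, 123.0, 392.1, 211.0], 0.62)]
side tray rim 474 ((495.68115234375, -248.40773010253906), (148.49388122558594, 106.5088882446289), 70.6960220336914) z [22.4 27.8 31.4]
side fin 86 ((475.11700439453125, -303.28009033203125), (41.671470642089844, 12.880877494812012), 69.06160736083984) z [40.4 51.5 57. ]
side bar 757 ((533.8880615234375, 308.3869934082031), (83.48023986816406, 38.446834564208984), 8.847725868225098) z [109.5 121.7 124.4]
mean [530.7 320.1] ends [490.6 315.3 119.6] [573.6 305.2 110.5]
side tote 3459 ((558.4111328125, 185.53204345703125), (83.32723999023438, 290.51483154296875), 11.069633483886719) z [ 76.9  87.8 123.4]
side base 2131 ((521.9852905273438, 152.3063507080078), (235.58018493652344, 289.9371337890625), 34.755008697509766) z [ 4.9  8.2 13.6]
bench z 0.10026036264980576
tray [([326.8, 175.9, 381.9, 222.5], 0.72)]
tote_handle [([233.7, 225.0, 311.6, 336.2], 0.77)]
```

Emit:
send_rows --targets '[{"offset":[4,-4,0],"spin":-0.12},{"offset":[6,-8,0],"spin":-0.24},{"offset":[8,-12,0],"spin":-0.36},{"offset":[10,-16,0],"spin":-0.48},{"offset":[12,-20,0],"spin":-0.6},{"offset":[14,-24,0],"spin":-0.72},{"offset":[16,-28,0],"spin":-0.84},{"offset":[18,-32,0],"spin":-0.96}]' --grip 1 --squeeze 80

```text
time_s: 1.87
eef_pos: [296.7, 218.2, 211.3]
ee_rot: [0.0, 0.573, 0.82, 0.0]
force: [2.7, 0.1, -0.3]
grip_width: 1.005
grip_force: 0.0
```

```bash
cat >> h.py <<'E'
def yaw(s):
    q=s['ee_rot'];m=R.from_quat([q[1],q[2],q[3],q[0]]).as_matrix(); return np.arctan2(m[1,1],m[0,1])
def to(s,xyz,yawdeg):
    d=(np.radians(yawdeg)-yaw(s)); 
    print('t',s['time_s'],'pos',s['eef_pos'],'yaw',np.degrees(yaw(s)),'off cm',(np.array(xyz)-s['eef_pos'])/10,'spin',d,'j6',s['joints'][5])
E
python3 -c "
from h import *
to(ctrl.sense(),[476.5,-304.5,150],-19.5)"
```

```text
t 1.8667 pos [296.70755216 218.17763936 211.33334649] yaw 20.08678646096542 off cm [ 17.97924478 -52.26776394  -6.13333465] spin -0.6909197640277602 j6 -0.03777998970495588
```

Emit:
send_rows --targets '[{"offset":[1.5,-4,0],"spin":-0.1},{"offset":[3,-7.5,0],"spin":-0.2},{"offset":[4.5,-11,0],"spin":-0.3},{"offset":[6,-14.5,0],"spin":-0.4},{"offset":[7.5,-18,0],"spin":-0.5},{"offset":[9,-21.5,0],"spin":-0.6},{"offset":[10.5,-25,0],"spin":-0.65},{"offset":[12,-28.5,0],"spin":-0.65}]'

```text
time_s: 2.53
eef_pos: [416.7, -67.1, 211.3]
ee_rot: [0.0, 0.804, 0.595, 0.0]
force: [0.8, 0.9, 1.4]
grip_width: 1.001
grip_force: 0.0
```

Emit:
send_rows --targets '[{"offset":[1,-4,0],"spin":0},{"offset":[2,-8,0],"spin":0},{"offset":[3,-12,-2],"spin":0},{"offset":[4,-15.5,-4],"spin":0},{"offset":[4.4,-18.5,-5],"spin":0},{"offset":[4.4,-20.8,-6],"spin":0},{"offset":[4.4,-20.8,-6],"spin":0},{"offset":[4.4,-20.8,-6],"spin":0}]'

```text
time_s: 3.2
eef_pos: [460.0, -273.6, 150.4]
ee_rot: [-0.001, 0.804, 0.595, -0.0]
force: [-0.5, -0.4, 0.6]
grip_width: 1.002
grip_force: 0.0
```

Run:
```python
from h import *
np.set_printoptions(precision=1,suppress=True)
s,p,d=cap('wrist','w1.png'); C=cloud('wrist',d,s).reshape(-1,3)[d.ravel()>0]
for a,b,t in [(20,36,'rim'),(42,62,'fin')]:
    A=C[(C[:,2]>a)&(C[:,2]<b)&(np.hypot(C[:,0]-500,C[:,1]+240)<150)]; print(t,len(A),cv2.minAreaRect(A[:,:2].astype(np.float32)) if len(A)>3 else 0)
to(s,[476.5,-304.5,150],-19.5)
```

```text
rim 4137 ((496.433349609375, -252.5030059814453), (148.5115509033203, 104.28076934814453), 70.16758728027344)
fin 900 ((476.94549560546875, -305.7172546386719), (40.150691986083984, 12.018194198608398), 70.16388702392578)
t 3.2 pos [ 460.  -273.6  150.4] yaw -16.941112763816268 off cm [ 1.7 -3.1 -0. ] spin -0.04466100745866386 j6 -0.4600722495068866
```

View pics/w1.png

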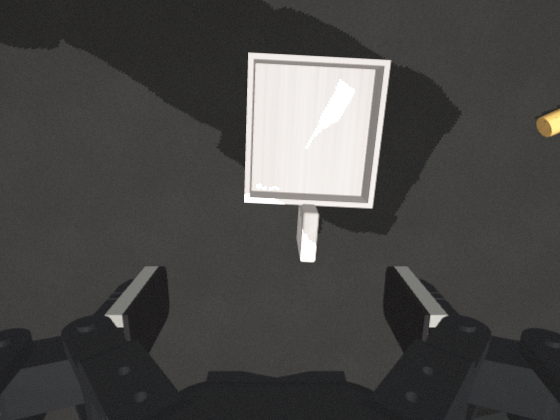

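The wrist view shows the tray upright with its fin at (308,235). The fitted fin centre is (477,-305.5) with a tray yaw of 70.2°, and both match the given sizes. I'll go down onto the fin.

Emit:
send_rows --targets '[{"offset":[0.8,-1.8,-2],"spin":-0.03},{"offset":[1.6,-3.4,-4],"spin":-0.05},{"offset":[1.6,-3.4,-7],"spin":-0.05},{"offset":[1.6,-3.4,-10],"spin":-0.05},{"offset":[1.6,-3.4,-12],"spin":-0.05},{"offset":[1.6,-3.4,-13.2],"spin":-0.05},{"offset":[1.6,-3.4,-13.2],"spin":-0.05}]'

```text
time_s: 3.83
eef_pos: [475.9, -305.5, 17.7]
ee_rot: [-0.002, 0.817, 0.576, -0.0]
force: [-0.0, 0.5, 0.2]
grip_width: 1.004
grip_force: 0.0
```

Emit:
send_rows --targets '[{"offset":[0,0,0],"spin":0},{"offset":[0,0,0],"spin":0},{"offset":[0,0,0],"spin":0},{"offset":[0,0,0],"spin":0},{"offset":[0,0,0],"spin":0},{"offset":[0,0,0],"spin":0},{"offset":[0,0,0],"spin":0},{"offset":[0,0,0],"spin":0}]' --grip 0 --squeeze 60

```text
time_s: 4.5
eef_pos: [476.5, -307.3, 19.7]
ee_rot: [0.0, 0.818, 0.576, -0.0]
force: [-1.7, 0.4, 6.1]
grip_width: 0.121
grip_force: 61.1
```

Run:
```python
from h import *
np.set_printoptions(precision=1,suppress=True)
print(ctrl.sense())
for n in ['scene','side']:
    s,p,d=cap(n); C=cloud(n,d,s).reshape(-1,3)[d.ravel()>0]
    # tote axis: points z 75..100 within region, both walls
    A=C[(C[:,2]>78)&(C[:,2]<105)&(np.abs(C[:,0]-552)<80)&(np.abs(C[:,1]-150)<130)]
    # centreline as median-of-extents per y-bin
    ys=[];xs=[]
    for y in range(70,240,10):
        B=A[np.abs(A[:,1]-y)<5]
        if len(B)>5: ys.append(y); xs.append((np.percentile(B[:,0],2)+np.percentile(B[:,0],98))/2)
    k=np.polyfit(ys,xs,1); print(n,'axis yaw',90+np.degrees(np.arctan(-k[0])),'x@66',np.polyval(k,66),'x@320',np.polyval(k,320),np.round(np.array(xs)-np.polyval(k,ys),0))
    B=C[(C[:,2]>105)&(C[:,2]<130)&(np.abs(C[:,0]-532)<22)&(np.abs(C[:,1]-320)<40)]
    b=B[B[:,2]>110]; kb=np.polyfit(b[:,0],b[:,1],1); print('bar y range',np.percentile(b[:,1],[2,50,98]),'slope deg',np.degrees(np.arctan(kb[0])),'z',np.percentile(b[:,2],[50,98]),'y@530',np.polyval(kb,530))
    L=ctrl.place_of(n,'tote_lip')[:1]+ctrl.place_of(n,'tote_hinge')[:1]+ctrl.place_of(n,'tote_handle')[:1]
    for r,z in zip(L,(65,55,118)): print(r['conf'],ray(n,r['uv'],z))
```

```text
{'time_s': 4.5, 'joints': array([-0.8,  0.6,  1.6, -0. ,  0.9, -0.4]), 'dq': array([-0.,  0.,  0., -0.,  0., -0.]), 'tau': array([  0.1, -46.4, -19.7,   0.2,  -0.4,   0.1]), 'eef_pos': array([ 476.5, -307.3,   19.7]), 'ee_rot': array([ 0. ,  0.8,  0.6, -0. ]), 'force': array([-1.7,  0.4,  6.1]), 'wrist_torque': array([0.2, 0.2, 0.1]), 'grip_force': 61.12096667289734, 'grip_width': 0.12071351579292623}
scene axis yaw 97.94207363649646 x@66 569.4598174582726 x@320 534.0242759486999 [ 0.  0. -0.  0. -0.  0. -0.  0.  0.  0.  0. -0. -0. -0.  0. -0. -0.]
bar y range [309.6 315.6 323.3] slope deg 7.866874594546662 z [122.1 125.4] y@530 315.4605566780286
0.81 [565.8  33.6  65. ]
0.98 [568.5  62.7  55. ]
0.66 [530.2 320.  118. ]
side axis yaw 97.70858758810282 x@66 566.4678122541115 x@320 532.0868982024136 [ 0.  0.  0. -0. -0.  1.  0. -0. -1. -1. -0. -0.  0.  0.  0.  0.  0.]
bar y range [315.7 323.5 328.6] slope deg 7.768074940255984 z [122.3 124.6] y@530 322.87696135203066
0.77 [571.2  42.6  65. ]
0.94 [553.1 260.2  55. ]
```

Stand yaw is 97.8° with the hinge near (567.5,65.5). I'll carry the tray just off the bench to its place under the lip.

Emit:
send_rows --targets '[{"offset":[0,0,0.4],"spin":0},{"offset":[0,0,0.8],"spin":0},{"offset":[1,2,0.8],"spin":0.05},{"offset":[2.2,4.4,0.8],"spin":0.11},{"offset":[3.4,6.8,0.8],"spin":0.17},{"offset":[4.6,9.2,0.8],"spin":0.23},{"offset":[5.8,11.6,0.8],"spin":0.29},{"offset":[7,14,0.8],"spin":0.35}]'

```text
time_s: 5.57
eef_pos: [546.7, -165.8, 27.1]
ee_rot: [-0.0, 0.704, 0.71, -0.0]
force: [0.4, -0.8, -3.3]
grip_width: 0.121
grip_force: 59.9
```

Emit:
send_rows --targets '[{"offset":[1.1,2.2,0],"spin":0.05},{"offset":[2.1,4.2,0],"spin":0.1},{"offset":[3,6.2,0],"spin":0.13},{"offset":[3.5,7,0],"spin":0.13},{"offset":[3.5,7,0],"spin":0.13},{"offset":[3.5,7,0],"spin":0.13}]'

```text
time_s: 6.07
eef_pos: [581.2, -97.4, 26.9]
ee_rot: [-0.0, 0.657, 0.753, -0.0]
force: [0.5, 0.4, -4.1]
grip_width: 0.125
grip_force: 59.9
```

Run:
```python
from h import *
np.set_printoptions(precision=1,suppress=True)
s,p,d=cap('wrist','w2.png'); C=cloud('wrist',d,s).reshape(-1,3)[d.ravel()>0]
A=C[(C[:,2]>22)&(C[:,2]<42)&(np.hypot(C[:,0]-577,C[:,1]+6)<85)]; print(len(A),cv2.minAreaRect(A[:,:2].astype(np.float32)),np.percentile(A[:,2],[2,50,98]))
to(s,[587.7,-82,19],7.8); print(s['force'],s['grip_width'])
```

```text
11957 ((572.8516235351562, -33.48817443847656), (104.9280776977539, 91.88672637939453), 7.601157188415527) [22.6 36.2 38.5]
t 6.0667 pos [581.2 -97.4  26.9] yaw 7.785028642224869 off cm [ 0.7  1.5 -0.8] spin 0.00026129948667008573 j6 -0.5000636528826436
[ 0.5  0.4 -4.1] 0.12469468853271787
```

View pics/w2.png

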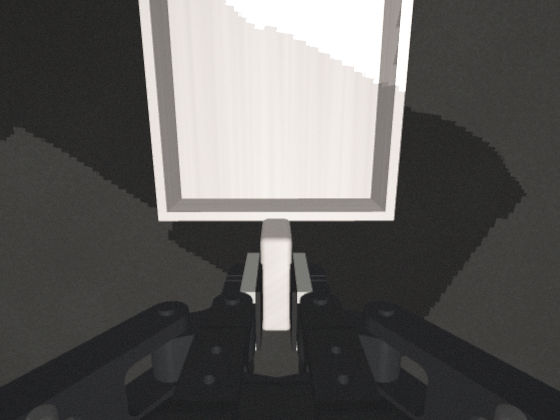

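The wrist view shows the tray held level and square, with the fin in the pads at (277,275). I'll finish the placement, set it down and let go.

Emit:
send_rows --targets '[{"offset":[0.4,0.8,0],"spin":0},{"offset":[0.7,1.5,0],"spin":0},{"offset":[0.7,1.5,-0.3],"spin":0},{"offset":[0.7,1.5,-0.6],"spin":0},{"offset":[0.7,1.5,-0.8],"spin":0},{"offset":[0.7,1.5,-0.8],"spin":0}]'

```text
time_s: 6.62
eef_pos: [588.4, -82.1, 19.7]
ee_rot: [-0.0, 0.658, 0.753, 0.0]
force: [-2.4, 2.1, 4.9]
grip_width: 0.123
grip_force: 61.1
```

Emit:
send_rows --targets '[{"offset":[0,0,0],"spin":0},{"offset":[0,0,0],"spin":0},{"offset":[0,0,0],"spin":0},{"offset":[0,0,0],"spin":0},{"offset":[0,0,1],"spin":0},{"offset":[0,-0.1,4],"spin":0},{"offset":[0,-0.1,8],"spin":0},{"offset":[0,-0.1,12],"spin":0}]' --grip 0.7

```text
time_s: 7.28
eef_pos: [587.9, -82.9, 140.9]
ee_rot: [-0.001, 0.657, 0.753, -0.0]
force: [-0.8, -0.3, 0.2]
grip_width: 0.703
grip_force: 0.0
```

Emit:
send_rows --targets '[{"offset":[0,0,3],"spin":0.1},{"offset":[-1,2,6],"spin":0.2},{"offset":[-2,4,8],"spin":0.3},{"offset":[-2,6,8],"spin":0.4},{"offset":[-2,8,8],"spin":0.5},{"offset":[-2,10,8],"spin":0.6},{"offset":[-2,10,8],"spin":0.6},{"offset":[-2,10,8],"spin":0.6}]'

```text
time_s: 7.95
eef_pos: [568.3, 17.5, 219.8]
ee_rot: [0.0, 0.405, 0.914, -0.0]
force: [-0.2, -0.0, -0.0]
grip_width: 0.702
grip_force: 0.0
```

Run:
```python
from h import *
np.set_printoptions(precision=1,suppress=True)
s,p,d=cap('wrist','w3.png'); C=cloud('wrist',d,s).reshape(-1,3)[d.ravel()>0]
A=C[(C[:,2]>22)&(C[:,2]<36)&(np.hypot(C[:,0]-577,C[:,1]+6)<85)]; print(len(A),cv2.minAreaRect(A[:,:2].astype(np.float32)),np.percentile(A[:,2],[2,50,98]))
s2,p2,d2=cap('scene'); C2=cloud('scene',d2).reshape(-1,3)[d2.ravel()>0]
A=C2[(C2[:,2]>24)&(C2[:,2]<36)&(np.hypot(C2[:,0]-577,C2[:,1]+6)<80)]; print(len(A),cv2.minAreaRect(A[:,:2].astype(np.float32)))
for q,z in (('tote_lip',65),('tote_hinge',55),('tray',0)):
    for r in ctrl.place_of('wrist',q)[:1]: print(q,r,ray('wrist',r['uv'],z,s))
to(s,[532.5,318.5,180],97.8)
```

```text
1837 ((580.1759033203125, -20.67754364013672), (104.07271575927734, 139.4061279296875), 7.840272903442383) [22.6 30.1 32.2]
412 ((578.9420166015625, -10.569992065429688), (107.37171173095703, 149.52650451660156), 8.178435325622559)
tote_lip {'uv': [294.9, 174.0], 'conf': 0.96} [573.5  37.2  65. ]
tote_hinge {'uv': [310.4, 146.2], 'conf': 0.77} [568.2  64.   55. ]
tray {'uv': [268.8, 192.7], 'conf': 0.83} [576.7  -2.9   0. ]
t 7.95 pos [568.3  17.5 219.8] yaw 42.17678436998828 off cm [-3.6 30.1 -4. ] spin 0.9708082532904765 j6 -0.9112476586451065
```

View pics/w3.png

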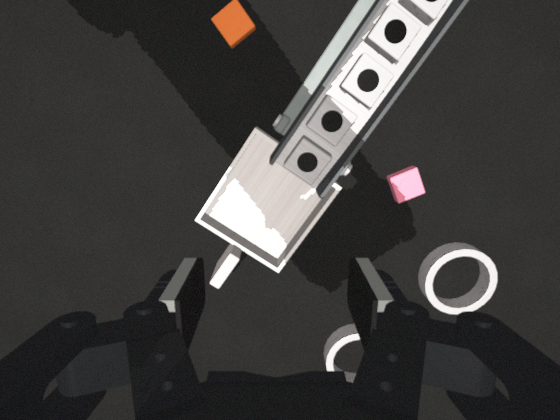

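The wrist view shows the tray at (270,200), square under the tote's lip (300,175), with all six nuts in the tote and the fin on the near side. It is placed well, so I move on to the bar.

Emit:
send_rows --targets '[{"offset":[0,3,0],"spin":0.1},{"offset":[-0.5,6.5,0],"spin":0.22},{"offset":[-1,10,0],"spin":0.34},{"offset":[-1.5,13.5,0],"spin":0.46},{"offset":[-2,17,0],"spin":0.58},{"offset":[-2.5,20.5,0],"spin":0.7},{"offset":[-3,23,0],"spin":0.82},{"offset":[-3.6,25,0],"spin":0.94}]' --grip 0.5

```text
time_s: 8.87
eef_pos: [532.1, 268.6, 219.0]
ee_rot: [-0.0, -0.056, 0.998, 0.0]
force: [-0.1, 0.6, -0.2]
grip_width: 0.502
grip_force: 0.0
```

Emit:
send_rows --targets '[{"offset":[0,2,0],"spin":0.03},{"offset":[0,2,0],"spin":0.03},{"offset":[0,2,0],"spin":0.03}]'

```text
time_s: 9.12
eef_pos: [532.5, 286.9, 218.8]
ee_rot: [-0.0, -0.067, 0.998, -0.0]
force: [-0.2, -1.2, 0.5]
grip_width: 0.498
grip_force: 0.0
```

Run:
```python
from h import *
np.set_printoptions(precision=1,suppress=True)
s,p,d=cap('wrist','w4.png'); C=cloud('wrist',d,s).reshape(-1,3)[d.ravel()>0]
A=C[(C[:,2]>112)&(C[:,2]<130)&(np.hypot(C[:,0]-532,C[:,1]-318)<50)]; print(len(A),cv2.minAreaRect(A[:,:2].astype(np.float32)))
B=A[(np.abs(A[:,0]-532)<22)&(np.abs(A[:,1]-318)<12)]; 
if len(B): t=B[B[:,2]>B[:,2].max()-3]; print(B.mean(0),np.percentile(B[:,1],[2,98]),np.median(t,0))
for r in ctrl.place_of('wrist','tote_handle')[:2]: print(r,ray('wrist',r['uv'],118,s))
to(s,[532.5,318.5,180],97.8)
```

```text
2096 ((533.8474731445312, 310.53790283203125), (82.82435607910156, 28.277694702148438), 6.990026950836182)
[531.5 317.5 123.2] [310.4 324.8] [530.8 318.  124. ]
{'uv': [320.3, 206.3], 'conf': 0.67} [531.6 319.7 118. ]
t 9.1167 pos [532.5 286.9 218.8] yaw 97.71657933342627 off cm [ 0.   3.2 -3.9] spin 0.0014559652959200697 j6 -1.4046029423817143
```

View pics/w4.png

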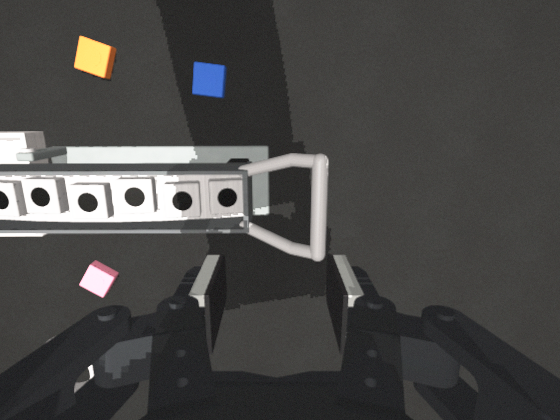

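The wrist view shows the bar at (319,206), square to the fingers, with six nuts in the tote. I'll go down onto the bar and grip it.

Emit:
send_rows --targets '[{"offset":[0,1.5,-1],"spin":0},{"offset":[-0.05,3.1,-2],"spin":0},{"offset":[-0.05,3.1,-5],"spin":0},{"offset":[-0.05,3.1,-8],"spin":0},{"offset":[-0.05,3.1,-10.5],"spin":0},{"offset":[-0.05,3.1,-11.9],"spin":0},{"offset":[-0.05,3.1,-11.9],"spin":0}]'

```text
time_s: 9.8
eef_pos: [530.3, 317.0, 96.1]
ee_rot: [-0.003, -0.067, 0.998, -0.001]
force: [-1.4, -0.4, -0.6]
grip_width: 0.499
grip_force: 0.0
```

Emit:
send_rows --targets '[{"offset":[0,0,0],"spin":0},{"offset":[0,0,0],"spin":0},{"offset":[0,0,0],"spin":0},{"offset":[0,0,0],"spin":0},{"offset":[0,0,0],"spin":0},{"offset":[0,0,0],"spin":0}]' --grip 0 --squeeze 50

```text
time_s: 10.3
eef_pos: [533.4, 319.2, 103.6]
ee_rot: [0.003, -0.068, 0.998, 0.002]
force: [-1.8, 1.9, 11.3]
grip_width: -0.003
grip_force: 5.4
```

Run:
```python
from h import *
s=ctrl.sense(); to(s,[532,318,100],97.8); print(s['force'],s['grip_width'])
r=np.hypot(255,63);a=np.arctan2(63,255);u=np.array([np.cos(np.radians(97.8)),np.sin(np.radians(97.8))])
for t in np.arange(0.05,0.61,0.05):
    dx=r*(np.cos(a+t)-np.cos(a)); print(round(t,2),np.round([*(dx*u/10),r*(np.sin(a+t)-np.sin(a))/10],2))
```

```text
t 10.3 pos [533.36091523 319.21786924 103.60960815] yaw 97.74136068706247 off cm [-0.13609152 -0.12178692 -0.36096081] spin 0.0010234490818672448 j6 -1.355806120975585
[-1.81199474  1.92028735 11.30354646] -0.002883843709997394
0.05 [ 0.05 -0.34  1.27]
0.1 [ 0.1  -0.75  2.51]
0.15 [ 0.17 -1.22  3.74]
0.2 [ 0.24 -1.74  4.94]
0.25 [ 0.32 -2.33  6.11]
0.3 [ 0.41 -2.97  7.25]
0.35 [ 0.5  -3.67  8.36]
0.4 [ 0.61 -4.42  9.43]
0.45 [ 0.72 -5.23 10.46]
0.5 [ 0.83 -6.09 11.45]
0.55 [ 0.96 -6.99 12.4 ]
0.6 [ 1.09 -7.94 13.3 ]
```

The fingers shut fully, so the bar isn't between the pads. I'll look before doing anything else.

Run:
```python
from h import *
s,p,d=cap('wrist'); s2,p2,d2=cap('side'); s3,p3,d3=cap('scene')
a=cv2.resize(p2[190:390,200:400],(400,400),interpolation=cv2.INTER_CUBIC); c=cv2.resize(p3[90:230,250:410],(400,350)); b=cv2.resize(p,(400,300))
im=np.zeros((600,800,3),np.uint8); im[:400,:400]=a; im[:300,400:]=b; im[300:600,400:]=c[:300]
cv2.imwrite('pics/chk.png',im[:,:,::-1])
s=ctrl.sense(); print(s['eef_pos'],s['force'],s['grip_width'],s['grip_force'],s['wrist_torque'])
```

```text
[533.33566117 319.220218   103.56587623] [-2.02180832  3.4600926  10.87421847] -0.0018142636571826984 5.411494933068752 [0.54688398 0.21577926 0.01108929]
```

View pics/chk.png

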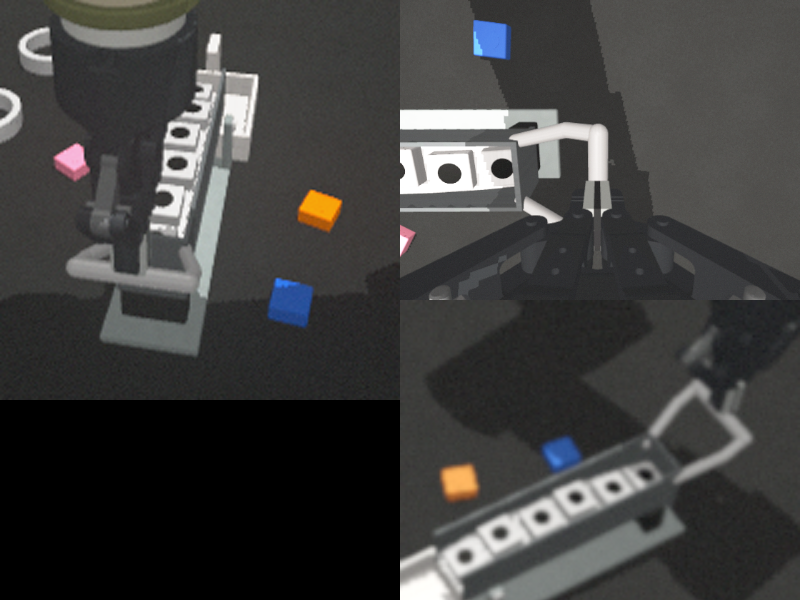

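The picture is ambiguous: the bar enters the pad area at (598,185), but the fingers read shut. I'll measure where the bar is now from depth.

Run:
```python
from h import *
np.set_printoptions(precision=1,suppress=True)
s,p,d=cap('wrist'); W=cloud('wrist',d,s)
for v in (185,200,215,230,245,258):
    row=W[v]; m=(np.arange(560)>255)&(np.arange(560)<310)&(d[v]>0)
    B=row[m]; z=B[:,2].max() if len(B) else 0; t=B[B[:,2]>z-4]; print(v,len(t),np.median(t,0),t[:,1].min(),t[:,1].max())
# tote back rim tilt
for n in ('scene','side'):
    s,p,d=cap(n); C=cloud(n,d).reshape(-1,3)[d.ravel()>0]
    L=np.c_[C[:,0]-567.5,C[:,1]-65.5]; u=np.array([np.cos(np.radians(97.8)),np.sin(np.radians(97.8))]); v=np.array([-u[1],u[0]])
    x=L@u; y=L@v
    for a,b in ((40,60),(100,120),(160,180),(185,200)):
        k=(x>a)&(x<b)&(np.abs(y)<32)&(C[:,2]>60)&(C[:,2]<160); print(n,a,k.sum(),np.percentile(C[k,2],[50,90,98]) if k.sum()>5 else '')
    k=(x>225)&(x<290)&(np.abs(y)>20)&(np.abs(y)<40)&(C[:,2]>60)&(C[:,2]<150); 
    if k.sum()>5: e=k&(x>np.percentile(x[k],85)); print('bar ends',k.sum(),np.median(x[e]),np.median(C[e,2]),x[k].max())
```

```text
185 28 [496. 313. 123.] 307.57121217591146 318.55219242948016
200 25 [502.  314.  123.7] 309.18193433445975 318.98972780178445
215 26 [508.4 315.1 123.8] 309.997036454938 320.34505457941776
230 23 [514.8 315.7 123.5] 311.24265475607126 320.44353085415287
245 25 [521.5 316.6 123.6] 311.6786528871606 321.86554367947696
258 34 [523.  316.6 134.2] 310.15203386082356 323.0100824016601
scene 40 238 [84.9 95.4 98.3]
scene 100 217 [85.4 95.2 97.1]
scene 160 214 [76.5 95.2 97.1]
scene 185 247 [84.3 96.2 98. ]
bar ends 174 256.0935504713144 122.76397296793823 260.8590849314071
side 40 168 [84.8 88.9 97. ]
side 100 242 [85.6 88.6 97.4]
side 160 126 [76.9 96.5 97.4]
side 185 55 [96.4 97.5 98.1]
bar ends 429 262.9434084865727 118.60453507081706 264.1283030356049
```

Run:
```python
from h import *
s,p,d=cap('side'); s2,p2,d2=cap('wrist')
a=cv2.resize(p[255:355,215:315],(400,600//1),interpolation=cv2.INTER_CUBIC)[:400]; a=cv2.resize(p[280:355,225:300],(400,400),interpolation=cv2.INTER_CUBIC)
b=cv2.resize(p2[200:400,180:380],(400,400),interpolation=cv2.INTER_CUBIC)
cv2.imwrite('pics/z.png',np.hstack([a,b])[:,:,::-1])
W=cloud('side',d); 
np.set_printoptions(precision=0,suppress=True)
# finger points nearest, above and below the bar, at the bar's middle
P=W.reshape(-1,3); k=(np.abs(P[:,0]-531)<12)&(np.abs(P[:,1]-318)<45)&(P[:,2]>70)&(P[:,2]<190); Q=P[k]
for z in range(70,190,10):
    q=Q[(Q[:,2]>=z)&(Q[:,2]<z+10)]; 
    if len(q): print(z,len(q),np.percentile(q[:,1],[5,50,95]),np.median(q[:,0]))
```

```text
110 53 [324. 326. 327.] 530.7775040012191
120 79 [317. 325. 327.] 525.341745008715
130 107 [319. 331. 334.] 527.9836224978966
140 118 [317. 332. 334.] 527.1518735666074
150 47 [318. 332. 334.] 527.2023730582283
160 19 [309. 315. 333.] 520.7155891859642
170 66 [299. 333. 355.] 523.640361911808
180 41 [332. 334. 361.] 522.3125262397436
```

View pics/z.png

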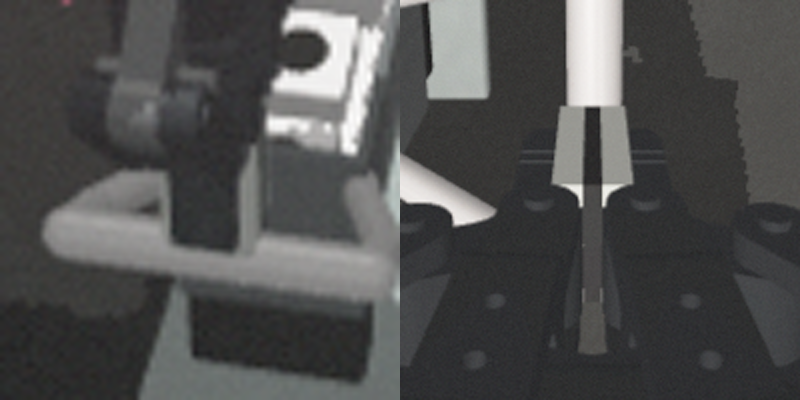

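The zoom shows the shut fingers standing on top of the bar at (215,245), not around it. The tips end about 20 mm short of the stated TCP, so I'll rise, open and go about 22 mm lower.

Emit:
send_rows --targets '[{"offset":[0,0,1.5],"spin":0},{"offset":[0,0,3],"spin":0},{"offset":[0,0,3],"spin":0}]'

```text
time_s: 10.95
eef_pos: [533.5, 318.6, 134.2]
ee_rot: [0.003, -0.067, 0.998, 0.001]
force: [-0.3, 0.5, 0.5]
grip_width: -0.003
grip_force: 0.0
```

Emit:
send_rows --targets '[{"offset":[0,0,0],"spin":0},{"offset":[0,0,0],"spin":0},{"offset":[0,0,0],"spin":0},{"offset":[0,0,-1.5],"spin":0},{"offset":[0,0,-3],"spin":0},{"offset":[0,0,-4.2],"spin":0},{"offset":[0,0,-5.2],"spin":0},{"offset":[0,0,-5.2],"spin":0}]' --grip 0.5

```text
time_s: 11.62
eef_pos: [530.8, 317.5, 75.5]
ee_rot: [-0.002, -0.068, 0.998, -0.001]
force: [0.2, -0.1, 0.6]
grip_width: 0.497
grip_force: 0.0
```

Emit:
send_rows --targets '[{"offset":[0,0,0],"spin":0},{"offset":[0,0,0],"spin":0},{"offset":[0,0,0],"spin":0},{"offset":[0,0,0],"spin":0},{"offset":[0,0,0],"spin":0},{"offset":[0,0,0],"spin":0}]' --grip 0

```text
time_s: 12.12
eef_pos: [532.2, 319.5, 79.1]
ee_rot: [0.001, -0.068, 0.998, 0.001]
force: [0.4, 7.4, -1.6]
grip_width: 0.12
grip_force: 48.6
```

The bar is now gripped (opening 0.12, 49 N). I'll raise it along the arc in small steps and watch the tray.

Emit:
send_rows --targets '[{"offset":[0,0,0.3],"spin":0},{"offset":[0,-0.1,0.6],"spin":0},{"offset":[0,-0.2,0.9],"spin":0},{"offset":[0.05,-0.34,1.27],"spin":0},{"offset":[0.05,-0.45,1.6],"spin":0},{"offset":[0.08,-0.55,1.95],"spin":0},{"offset":[0.1,-0.65,2.25],"spin":0},{"offset":[0.1,-0.75,2.5],"spin":0}]'

```text
time_s: 12.78
eef_pos: [533.2, 312.2, 104.2]
ee_rot: [0.001, -0.068, 0.998, 0.002]
force: [1.4, 9.5, -1.8]
grip_width: 0.118
grip_force: 48.7
```

```bash
cat > n.py <<'E'
from h import *
np.set_printoptions(precision=2,suppress=True)
Y=np.radians(97.8);u=np.array([np.cos(Y),np.sin(Y)]);v=np.array([-u[1],u[0]])
def chk():
    s=ctrl.sense(); z=s['eef_pos'][2]-79.1+118; th=np.arcsin((z-55)/262.7)-0.2424
    print('t',round(s['time_s'],2),'theta',round(th,3),'F',s['force'],'w',round(s['grip_width'],3),'pos',s['eef_pos'])
    for n in ('scene','side'):
        _,p,d=cap(n,n+'_last.png'); C=cloud(n,d).reshape(-1,3)[d.ravel()>0]
        L=C[:,:2]-[577.5,-4.5]; x=L@u;y=L@v
        k=(np.abs(x)<50)&(np.abs(y)<46); h=C[k,2]; g=set(zip((x[k]//6).astype(int)[(h>9)&(h<40)],(y[k]//6).astype(int)[(h>9)&(h<40)]))
        L=C[:,:2]-[567.5,65.5]; X=L@u; yy=L@v; Z=C[:,2]-55; c,q=np.cos(th),np.sin(th)
        xt=c*X+q*Z; zt=-q*X+c*Z
        occ=[int(np.median(zt[m])) if (m:=((np.abs(xt-f)<9)&(np.abs(yy)<12)&(zt>-5)&(zt<60))).sum()>3 else -9 for f in (-11,27,65,103,140,178)]
        print(n,'tray cells',len(g),'facet heights',occ)
    print('nuts seen',[(np.array(b['box']).round().astype(int).tolist(),round(b['conf'],2)) for b in ctrl.search_frame('scene','nut1') if b['conf']>.4])
E
python3 -c "from n import *; chk()"
```

```text
t 12.78 theta 0.1 F [ 1.4   9.53 -1.82] w 0.118 pos [533.17 312.15 104.23]
scene tray cells 22 facet heights [26, 31, 32, 31, 26, 19]
side tray cells 0 facet heights [26, 31, 33, 31, 27, 22]
nuts seen [([337, 148, 356, 166], 0.71), ([308, 148, 321, 157], 0.63), ([312, 162, 328, 175], 0.61), ([304, 232, 322, 246], 0.6), ([269, 156, 286, 170], 0.59), ([297, 168, 313, 182], 0.57)]
```

Emit:
send_rows --targets '[{"offset":[0,-0.05,0.35],"spin":0},{"offset":[0.03,-0.1,0.7],"spin":0},{"offset":[0.03,-0.1,0.7],"spin":0},{"offset":[0.03,-0.1,0.7],"spin":0},{"offset":[0.03,-0.1,0.7],"spin":0},{"offset":[0.03,-0.1,0.7],"spin":0},{"offset":[0.03,-0.1,0.7],"spin":0},{"offset":[0.03,-0.1,0.7],"spin":0}]'

```text
time_s: 13.6
eef_pos: [533.4, 309.9, 110.3]
ee_rot: [0.001, -0.068, 0.998, 0.001]
force: [1.8, 5.0, -1.4]
grip_width: 0.12
grip_force: 48.9
```

```bash
python3 -c "from n import *; chk()"
```

```text
t 13.6 theta 0.124 F [ 1.77  5.02 -1.43] w 0.12 pos [533.42 309.95 110.32]
scene tray cells 21 facet heights [27, 31, 32, 30, 26, 19]
side tray cells 2 facet heights [26, 31, 32, 31, 27, -9]
nuts seen [([262, 121, 389, 212], 0.72), ([309, 234, 321, 246], 0.71), ([312, 161, 327, 174], 0.7), ([282, 177, 297, 193], 0.64), ([340, 150, 356, 161], 0.62), ([326, 156, 343, 168], 0.59), ([308, 146, 321, 157], 0.51), ([296, 167, 314, 184], 0.49), ([267, 157, 285, 170], 0.43)]
```

Emit:
send_rows --targets '[{"offset":[0,-0.08,0.25],"spin":0},{"offset":[0.03,-0.17,0.5],"spin":0},{"offset":[0.03,-0.17,0.5],"spin":0},{"offset":[0.03,-0.17,0.5],"spin":0},{"offset":[0.03,-0.17,0.5],"spin":0},{"offset":[0.03,-0.17,0.5],"spin":0},{"offset":[0.03,-0.17,0.5],"spin":0},{"offset":[0.03,-0.17,0.5],"spin":0}]'

```text
time_s: 14.42
eef_pos: [533.7, 308.1, 115.1]
ee_rot: [0.0, -0.068, 0.998, 0.0]
force: [1.9, 5.8, -2.2]
grip_width: 0.121
grip_force: 48.9
```

```bash
python3 -c "from n import *; chk()"
```

```text
t 14.42 theta 0.144 F [ 1.86  5.83 -2.16] w 0.121 pos [533.65 308.13 115.1 ]
scene tray cells 25 facet heights [26, 31, 32, 30, 26, 18]
side tray cells 0 facet heights [26, 31, 32, 31, 27, -9]
nuts seen [([282, 173, 298, 195], 0.71), ([295, 167, 314, 183], 0.71), ([311, 160, 326, 174], 0.68), ([325, 153, 341, 165], 0.66), ([341, 148, 355, 161], 0.62), ([308, 233, 319, 247], 0.56), ([267, 186, 285, 205], 0.55), ([269, 156, 285, 171], 0.54), ([309, 147, 320, 155], 0.48)]
```

Emit:
send_rows --targets '[{"offset":[0,-0.08,0.25],"spin":0},{"offset":[0.03,-0.18,0.5],"spin":0},{"offset":[0.03,-0.18,0.5],"spin":0},{"offset":[0.03,-0.18,0.5],"spin":0},{"offset":[0.03,-0.18,0.5],"spin":0},{"offset":[0.03,-0.18,0.5],"spin":0},{"offset":[0.03,-0.18,0.5],"spin":0},{"offset":[0.03,-0.18,0.5],"spin":0}]'

```text
time_s: 15.23
eef_pos: [533.9, 306.2, 119.9]
ee_rot: [0.0, -0.068, 0.998, 0.0]
force: [2.6, 5.1, -2.6]
grip_width: 0.127
grip_force: 48.9
```

```bash
python3 -c "from n import *; chk()"
```

```text
t 15.23 theta 0.164 F [ 2.62  5.1  -2.57] w 0.127 pos [533.89 306.16 119.91]
scene tray cells 22 facet heights [26, 31, 32, 30, 26, 19]
side tray cells 1 facet heights [26, 31, 32, 31, 27, -9]
nuts seen [([282, 174, 298, 193], 0.72), ([266, 155, 283, 170], 0.71), ([323, 152, 340, 167], 0.64), ([310, 160, 327, 172], 0.59), ([297, 166, 312, 181], 0.57), ([267, 187, 282, 204], 0.51), ([340, 148, 358, 161], 0.5), ([310, 147, 319, 156], 0.45), ([305, 233, 321, 249], 0.44)]
```

Emit:
send_rows --targets '[{"offset":[0,-0.08,0.25],"spin":0},{"offset":[0.03,-0.2,0.5],"spin":0},{"offset":[0.03,-0.2,0.5],"spin":0},{"offset":[0.03,-0.2,0.5],"spin":0},{"offset":[0.03,-0.2,0.5],"spin":0},{"offset":[0.03,-0.2,0.5],"spin":0},{"offset":[0.03,-0.2,0.5],"spin":0},{"offset":[0.03,-0.2,0.5],"spin":0}]'

```text
time_s: 16.05
eef_pos: [534.2, 304.0, 125.0]
ee_rot: [0.0, -0.068, 0.998, 0.0]
force: [2.0, 4.1, -2.0]
grip_width: 0.118
grip_force: 48.8
```

```bash
python3 -c "from n import *; chk()"
```

```text
t 16.05 theta 0.185 F [ 2.04  4.12 -2.05] w 0.118 pos [534.17 304.   124.95]
scene tray cells 20 facet heights [26, 31, 32, 30, 26, 18]
side tray cells 1 facet heights [27, 30, 32, 31, 26, -9]
nuts seen [([309, 232, 318, 244], 0.75), ([296, 162, 314, 180], 0.72), ([340, 146, 355, 159], 0.72), ([265, 160, 282, 170], 0.7), ([267, 188, 284, 202], 0.65), ([311, 157, 328, 173], 0.65), ([280, 176, 298, 193], 0.6), ([325, 152, 343, 164], 0.51)]
```

Emit:
send_rows --targets '[{"offset":[0,-0.1,0.25],"spin":0},{"offset":[0.03,-0.22,0.48],"spin":0},{"offset":[0.03,-0.22,0.48],"spin":0},{"offset":[0.03,-0.22,0.48],"spin":0},{"offset":[0.03,-0.22,0.48],"spin":0},{"offset":[0.03,-0.22,0.48],"spin":0},{"offset":[0.03,-0.22,0.48],"spin":0},{"offset":[0.03,-0.22,0.48],"spin":0}]'

```text
time_s: 16.87
eef_pos: [534.4, 301.9, 129.7]
ee_rot: [0.0, -0.068, 0.998, 0.0]
force: [2.9, 4.2, -3.0]
grip_width: 0.119
grip_force: 48.8
```

```bash
python3 -c "from n import *; chk()"
```

```text
t 16.87 theta 0.205 F [ 2.86  4.15 -3.01] w 0.119 pos [534.45 301.88 129.71]
scene tray cells 25 facet heights [26, 30, 32, 30, 26, 18]
side tray cells 0 facet heights [26, 30, 32, 30, 26, -9]
nuts seen [([311, 159, 328, 173], 0.77), ([307, 233, 319, 247], 0.69), ([323, 152, 339, 166], 0.59), ([278, 176, 299, 193], 0.45), ([267, 154, 283, 172], 0.45), ([310, 146, 318, 156], 0.45)]
```

Emit:
send_rows --targets '[{"offset":[0,-0.11,0.25],"spin":0},{"offset":[0.03,-0.23,0.48],"spin":0},{"offset":[0.03,-0.23,0.48],"spin":0},{"offset":[0.03,-0.23,0.48],"spin":0},{"offset":[0.03,-0.23,0.48],"spin":0},{"offset":[0.03,-0.23,0.48],"spin":0},{"offset":[0.03,-0.23,0.48],"spin":0},{"offset":[0.03,-0.23,0.48],"spin":0}]'

```text
time_s: 17.68
eef_pos: [534.8, 299.6, 134.6]
ee_rot: [0.0, -0.068, 0.998, 0.0]
force: [3.2, 5.4, -2.7]
grip_width: 0.12
grip_force: 48.7
```

```bash
python3 -c "from n import *; chk()"
```

```text
t 17.68 theta 0.225 F [ 3.24  5.38 -2.75] w 0.12 pos [534.78 299.62 134.57]
scene tray cells 25 facet heights [27, 31, 32, 30, 26, 18]
side tray cells 0 facet heights [26, 31, 32, 30, 26, -9]
nuts seen [([312, 158, 327, 172], 0.77), ([308, 232, 320, 246], 0.7), ([295, 166, 310, 183], 0.69), ([281, 176, 296, 193], 0.63), ([344, 144, 353, 156], 0.63), ([266, 157, 285, 171], 0.62), ([308, 149, 321, 156], 0.53), ([266, 186, 283, 202], 0.52), ([325, 149, 342, 165], 0.5)]
```

Emit:
send_rows --targets '[{"offset":[0,-0.11,0.23],"spin":0},{"offset":[0.03,-0.23,0.47],"spin":0},{"offset":[0.03,-0.23,0.47],"spin":0},{"offset":[0.03,-0.23,0.47],"spin":0},{"offset":[0.03,-0.23,0.47],"spin":0},{"offset":[0.03,-0.23,0.47],"spin":0},{"offset":[0.03,-0.23,0.47],"spin":0},{"offset":[0.03,-0.23,0.47],"spin":0}]'

```text
time_s: 18.5
eef_pos: [535.1, 297.3, 139.1]
ee_rot: [0.0, -0.068, 0.998, 0.0]
force: [4.0, 5.1, -2.1]
grip_width: 0.116
grip_force: 48.8
```

```bash
python3 -c "from n import *; chk()"
```

```text
t 18.5 theta 0.245 F [ 3.96  5.1  -2.12] w 0.116 pos [535.1  297.32 139.14]
scene tray cells 21 facet heights [26, 31, 32, 30, 25, 18]
side tray cells 0 facet heights [26, 30, 32, 30, 26, -9]
nuts seen [([304, 232, 318, 248], 0.74), ([339, 141, 354, 159], 0.65), ([270, 189, 286, 202], 0.62), ([323, 148, 341, 166], 0.61), ([267, 156, 283, 170], 0.59), ([292, 164, 312, 179], 0.57), ([310, 156, 325, 174], 0.55), ([281, 179, 294, 192], 0.5)]
```

Emit:
send_rows --targets '[{"offset":[0.05,-0.11,0.23],"spin":0},{"offset":[0.08,-0.23,0.47],"spin":0},{"offset":[0.08,-0.23,0.47],"spin":0},{"offset":[0.08,-0.23,0.47],"spin":0},{"offset":[0.08,-0.23,0.47],"spin":0},{"offset":[0.08,-0.23,0.47],"spin":0},{"offset":[0.08,-0.23,0.47],"spin":0},{"offset":[0.08,-0.23,0.47],"spin":0}]'

```text
time_s: 19.32
eef_pos: [535.4, 294.9, 143.8]
ee_rot: [-0.001, -0.068, 0.998, -0.0]
force: [-1.2, 3.3, -2.5]
grip_width: 0.118
grip_force: 48.7
```

```bash
python3 -c "from n import *; chk()"
```

```text
t 19.32 theta 0.265 F [-1.19  3.28 -2.45] w 0.118 pos [535.43 294.88 143.82]
scene tray cells 18 facet heights [24, 31, 32, 30, 26, 18]
side tray cells 1 facet heights [24, 30, 32, 30, 26, -9]
nuts seen [([311, 158, 326, 173], 0.73), ([277, 176, 296, 192], 0.71), ([341, 141, 355, 158], 0.69), ([295, 164, 313, 184], 0.54), ([305, 232, 317, 245], 0.52), ([264, 190, 278, 205], 0.5), ([325, 150, 341, 164], 0.5), ([265, 155, 286, 170], 0.48)]
```

Nut 1 has started to move at a tilt of about 0.26, so I hold here.

Emit:
send_rows --targets '[{"offset":[0,0,0],"spin":0},{"offset":[0,0,0],"spin":0},{"offset":[0,0,0],"spin":0},{"offset":[0,0,0],"spin":0},{"offset":[0,0,0],"spin":0},{"offset":[0,0,0],"spin":0}]'

```text
time_s: 19.97
eef_pos: [535.5, 294.8, 144.0]
ee_rot: [-0.0, -0.068, 0.998, -0.0]
force: [-3.9, 3.0, -2.5]
grip_width: 0.114
grip_force: 48.7
```

```bash
python3 -c "from n import *; chk()"
```

```text
t 19.97 theta 0.266 F [-3.88  2.98 -2.49] w 0.114 pos [535.52 294.79 143.97]
scene tray cells 39 facet heights [12, 30, 32, 30, 26, 18]
side tray cells 2 facet heights [-9, 31, 32, 30, 26, -9]
nuts seen [([268, 157, 285, 170], 0.73), ([259, 203, 270, 220], 0.64), ([263, 111, 388, 212], 0.64), ([310, 156, 326, 170], 0.63), ([338, 144, 356, 157], 0.61), ([279, 176, 296, 192], 0.51), ([309, 232, 318, 247], 0.49), ([323, 149, 338, 164], 0.44), ([308, 148, 319, 153], 0.43)]
```

Nut 1 is in the tray (scene box 259–270, 203–220). I go on to about 0.315, then small steps to nut 2.

Emit:
send_rows --targets '[{"offset":[0,-0.15,0.3],"spin":0},{"offset":[0,-0.3,0.6],"spin":0},{"offset":[0.02,-0.46,0.88],"spin":0},{"offset":[0.03,-0.6,1.14],"spin":0},{"offset":[0.03,-0.6,1.14],"spin":0},{"offset":[0.03,-0.6,1.14],"spin":0},{"offset":[0.03,-0.6,1.14],"spin":0},{"offset":[0.03,-0.6,1.14],"spin":0}]'

```text
time_s: 20.78
eef_pos: [536.4, 288.5, 155.3]
ee_rot: [0.0, -0.067, 0.998, -0.0]
force: [2.5, -2.9, -5.4]
grip_width: 0.122
grip_force: 48.6
```

```bash
python3 -c "from n import *; chk()"
```

```text
t 20.78 theta 0.316 F [ 2.47 -2.93 -5.36] w 0.122 pos [536.4  288.51 155.31]
scene tray cells 42 facet heights [13, 30, 32, 30, 26, 18]
side tray cells 0 facet heights [-9, 30, 32, 30, 26, -9]
nuts seen [([306, 233, 319, 245], 0.65), ([310, 157, 325, 172], 0.61), ([267, 157, 285, 170], 0.61), ([258, 110, 386, 211], 0.61), ([296, 163, 310, 181], 0.57), ([340, 141, 357, 154], 0.56), ([308, 150, 320, 154], 0.52), ([322, 148, 340, 166], 0.51), ([280, 175, 297, 193], 0.45)]
```

Emit:
send_rows --targets '[{"offset":[0.02,-0.14,0.22],"spin":0},{"offset":[0.04,-0.29,0.44],"spin":0},{"offset":[0.04,-0.29,0.44],"spin":0},{"offset":[0.04,-0.29,0.44],"spin":0},{"offset":[0.04,-0.29,0.44],"spin":0},{"offset":[0.04,-0.29,0.44],"spin":0},{"offset":[0.04,-0.29,0.44],"spin":0},{"offset":[0.04,-0.29,0.44],"spin":0}]'

```text
time_s: 21.6
eef_pos: [536.7, 285.8, 159.9]
ee_rot: [0.0, -0.068, 0.998, -0.0]
force: [4.4, -3.8, -6.0]
grip_width: 0.119
grip_force: 48.7
```

```bash
python3 -c "from n import *; chk()"
```

```text
t 21.6 theta 0.337 F [ 4.4  -3.8  -6.03] w 0.119 pos [536.69 285.79 159.91]
scene tray cells 41 facet heights [12, 30, 31, 30, 25, 18]
side tray cells 3 facet heights [-9, 30, 31, 30, -9, -9]
nuts seen [([268, 156, 284, 172], 0.69), ([293, 162, 310, 183], 0.59), ([310, 156, 325, 170], 0.53), ([309, 147, 317, 151], 0.52), ([306, 232, 319, 243], 0.51), ([259, 202, 272, 221], 0.5), ([277, 177, 296, 193], 0.48), ([321, 146, 337, 163], 0.45)]
```

Emit:
send_rows --targets '[{"offset":[0.04,-0.14,0.2],"spin":0},{"offset":[0.08,-0.3,0.4],"spin":0},{"offset":[0.08,-0.3,0.4],"spin":0},{"offset":[0.08,-0.3,0.4],"spin":0},{"offset":[0.08,-0.3,0.4],"spin":0},{"offset":[0.08,-0.3,0.4],"spin":0},{"offset":[0.08,-0.3,0.4],"spin":0},{"offset":[0.08,-0.3,0.4],"spin":0}]'

```text
time_s: 22.42
eef_pos: [537.1, 283.2, 163.9]
ee_rot: [-0.0, -0.068, 0.998, 0.0]
force: [-1.0, -0.0, -4.0]
grip_width: 0.119
grip_force: 48.9
```

```bash
python3 -c "from n import *; chk()"
```

```text
t 22.42 theta 0.355 F [-1.03 -0.02 -4.03] w 0.119 pos [537.08 283.2  163.92]
scene tray cells 35 facet heights [27, 16, 32, 30, 25, 18]
side tray cells 1 facet heights [23, -9, 31, 30, -9, -9]
nuts seen [([309, 154, 324, 172], 0.77), ([322, 147, 340, 162], 0.74), ([307, 232, 321, 245], 0.71), ([266, 187, 285, 202], 0.65), ([267, 158, 283, 172], 0.58), ([311, 148, 313, 149], 0.5), ([294, 165, 310, 184], 0.47), ([258, 202, 272, 220], 0.45)]
```

Nut 2 is sliding over the front facet. I go on gently to about 0.385.

Emit:
send_rows --targets '[{"offset":[0,0,0],"spin":0},{"offset":[0,0,0],"spin":0},{"offset":[0,0,0],"spin":0},{"offset":[0.03,-0.22,0.32],"spin":0},{"offset":[0.06,-0.45,0.64],"spin":0},{"offset":[0.06,-0.45,0.64],"spin":0},{"offset":[0.06,-0.45,0.64],"spin":0},{"offset":[0.06,-0.45,0.64],"spin":0}]'

```text
time_s: 23.23
eef_pos: [537.8, 278.7, 170.6]
ee_rot: [0.0, -0.068, 0.998, 0.0]
force: [-4.1, 4.5, -0.6]
grip_width: 0.121
grip_force: 49.0
```

```bash
python3 -c "from n import *; chk()"
```

```text
t 23.23 theta 0.386 F [-4.11  4.48 -0.6 ] w 0.121 pos [537.83 278.71 170.63]
scene tray cells 54 facet heights [12, 16, 31, 29, 25, 17]
side tray cells 14 facet heights [-9, -9, 31, 30, -9, -9]
nuts seen [([308, 157, 324, 171], 0.65), ([323, 144, 336, 164], 0.53), ([239, 212, 251, 228], 0.52), ([266, 156, 284, 171], 0.49), ([308, 231, 318, 244], 0.48), ([294, 164, 311, 181], 0.45)]
```

Emit:
send_rows --targets '[{"offset":[0,-0.1,0.21],"spin":0},{"offset":[0,-0.22,0.42],"spin":0},{"offset":[0,-0.22,0.42],"spin":0},{"offset":[0,-0.22,0.42],"spin":0},{"offset":[0,-0.22,0.42],"spin":0},{"offset":[0,-0.22,0.42],"spin":0},{"offset":[0,-0.22,0.42],"spin":0},{"offset":[0,-0.22,0.42],"spin":0}]'

```text
time_s: 24.05
eef_pos: [538.1, 276.1, 174.4]
ee_rot: [0.0, -0.067, 0.998, -0.0]
force: [2.1, -0.4, -3.8]
grip_width: 0.122
grip_force: 48.7
```

Run:
```python
from n import *
chk()
for uv in ((265,211),(245,220)):
    w=ray('scene',uv,12)[:2]-[577.5,-4.5]; print('in tray frame',w@u,w@v)
```

```text
t 24.05 theta 0.405 F [ 2.07 -0.38 -3.81] w 0.122 pos [538.15 276.07 174.45]
scene tray cells 60 facet heights [13, 16, 32, 29, 25, 17]
side tray cells 13 facet heights [-9, -9, 31, -9, 25, -9]
nuts seen [([321, 146, 335, 162], 0.67), ([306, 233, 318, 245], 0.67), ([292, 166, 308, 180], 0.57), ([266, 153, 285, 170], 0.57), ([260, 205, 272, 221], 0.54), ([335, 135, 355, 157], 0.51), ([309, 157, 323, 171], 0.5)]
in tray frame 31.323835684688685 4.636005657044157
in tray frame -20.602530211841554 6.259721884550995
```

Both nuts lie in the tray (x = +31 and −21 mm). I take small steps now for nut 3.

Emit:
send_rows --targets '[{"offset":[0.02,-0.12,0.16],"spin":0},{"offset":[0.04,-0.25,0.32],"spin":0},{"offset":[0.04,-0.25,0.32],"spin":0},{"offset":[0.04,-0.25,0.32],"spin":0},{"offset":[0.04,-0.25,0.32],"spin":0},{"offset":[0.04,-0.25,0.32],"spin":0},{"offset":[0.04,-0.25,0.32],"spin":0},{"offset":[0.04,-0.25,0.32],"spin":0}]'

```text
time_s: 24.87
eef_pos: [538.4, 273.7, 177.7]
ee_rot: [0.0, -0.068, 0.998, -0.0]
force: [4.8, -1.3, -6.1]
grip_width: 0.12
grip_force: 48.6
```

```bash
python3 -c "from n import *; chk()"
```

```text
t 24.87 theta 0.42 F [ 4.76 -1.35 -6.09] w 0.12 pos [538.42 273.7  177.67]
scene tray cells 55 facet heights [13, 17, 31, 30, 25, 17]
side tray cells 14 facet heights [-9, -9, 31, -9, 26, -9]
nuts seen [([338, 139, 353, 153], 0.72), ([290, 165, 306, 185], 0.7), ([266, 154, 283, 173], 0.64), ([322, 145, 336, 162], 0.59), ([307, 232, 319, 245], 0.49), ([307, 154, 323, 169], 0.47), ([240, 211, 254, 231], 0.46)]
```

Emit:
send_rows --targets '[{"offset":[0.04,-0.12,0.15],"spin":0},{"offset":[0.08,-0.25,0.3],"spin":0},{"offset":[0.08,-0.25,0.3],"spin":0},{"offset":[0.08,-0.25,0.3],"spin":0},{"offset":[0.08,-0.25,0.3],"spin":0},{"offset":[0.08,-0.25,0.3],"spin":0},{"offset":[0.08,-0.25,0.3],"spin":0},{"offset":[0.08,-0.25,0.3],"spin":0}]'

```text
time_s: 25.68
eef_pos: [538.8, 271.4, 180.7]
ee_rot: [-0.0, -0.068, 0.998, 0.0]
force: [-2.9, -0.1, -5.7]
grip_width: 0.115
grip_force: 48.8
```

```bash
python3 -c "from n import *; chk()"
```

```text
t 25.68 theta 0.435 F [-2.88 -0.07 -5.74] w 0.115 pos [538.79 271.38 180.65]
scene tray cells 43 facet heights [13, 16, 18, 30, 25, 17]
side tray cells 12 facet heights [-9, -9, -9, -9, -9, -9]
nuts seen [([256, 192, 274, 212], 0.75), ([268, 158, 284, 169], 0.7), ([336, 136, 352, 152], 0.69), ([308, 156, 324, 170], 0.67), ([261, 207, 270, 221], 0.61), ([321, 143, 338, 162], 0.6), ([305, 232, 319, 243], 0.51)]
```

Nut 3 is passing the lip, so I hold and check.

Emit:
send_rows --targets '[{"offset":[0,0,0],"spin":0},{"offset":[0,0,0],"spin":0},{"offset":[0,0,0],"spin":0},{"offset":[0,0,0],"spin":0},{"offset":[0,0,0],"spin":0}]'

```text
time_s: 26.25
eef_pos: [538.8, 271.4, 180.7]
ee_rot: [-0.0, -0.068, 0.998, 0.0]
force: [-3.9, 2.0, -3.6]
grip_width: 0.117
grip_force: 48.9
```

```bash
python3 -c "from n import *; chk()"
```

```text
t 26.25 theta 0.435 F [-3.88  2.   -3.62] w 0.117 pos [538.82 271.37 180.68]
scene tray cells 86 facet heights [12, 16, 17, 30, 25, 17]
side tray cells 13 facet heights [-9, -9, -9, -9, -9, -9]
nuts seen [([308, 234, 319, 244], 0.72), ([215, 193, 286, 248], 0.7), ([258, 103, 385, 209], 0.65), ([319, 147, 337, 163], 0.6), ([336, 137, 354, 154], 0.6), ([268, 157, 285, 171], 0.6), ([306, 154, 322, 171], 0.55), ([240, 214, 251, 227], 0.51)]
```

View pics/scene_last.png

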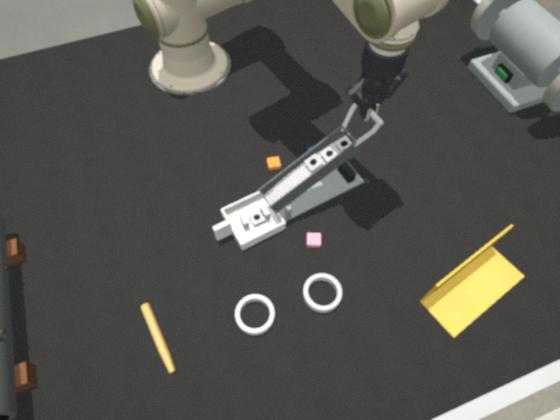

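The scene view shows three nuts in the tray at (245–268, 208–225) and three still in the tote at (313,161), (329,154) and (343,143). I lower it along the arc.

Emit:
send_rows --targets '[{"offset":[-0.03,0.25,-0.33],"spin":0},{"offset":[-0.08,0.56,-0.72],"spin":0},{"offset":[-0.13,0.94,-1.25],"spin":0},{"offset":[-0.19,1.31,-1.79],"spin":0},{"offset":[-0.23,1.66,-2.34],"spin":0},{"offset":[-0.28,2.01,-2.9],"spin":0},{"offset":[-0.33,2.33,-3.47],"spin":0},{"offset":[-0.37,2.65,-4.04],"spin":0}]'

```text
time_s: 27.07
eef_pos: [535.3, 297.4, 140.1]
ee_rot: [-0.0, -0.068, 0.998, -0.001]
force: [-5.7, -2.5, 1.0]
grip_width: 0.116
grip_force: 49.0
```

Emit:
send_rows --targets '[{"offset":[-0.04,0.3,-0.58],"spin":0},{"offset":[-0.08,0.59,-1.17],"spin":0},{"offset":[-0.11,0.85,-1.77],"spin":0},{"offset":[-0.15,1.11,-2.37],"spin":0},{"offset":[-0.18,1.34,-2.99],"spin":0},{"offset":[-0.22,1.58,-3.6],"spin":0},{"offset":[-0.24,1.79,-4.22],"spin":0},{"offset":[-0.27,1.99,-4.84],"spin":0}]'

```text
time_s: 27.73
eef_pos: [532.5, 317.1, 91.4]
ee_rot: [-0.0, -0.068, 0.998, -0.001]
force: [-3.8, -4.4, -2.1]
grip_width: 0.12
grip_force: 48.7
```

Emit:
send_rows --targets '[{"offset":[-0.01,0.1,-0.36],"spin":0},{"offset":[-0.02,0.18,-0.66],"spin":0},{"offset":[-0.03,0.25,-0.92],"spin":0},{"offset":[-0.04,0.3,-1.1],"spin":0},{"offset":[-0.05,0.34,-1.2],"spin":0},{"offset":[-0.05,0.34,-1.2],"spin":0}]'

```text
time_s: 28.23
eef_pos: [532.4, 319.5, 82.7]
ee_rot: [0.0, -0.068, 0.998, -0.002]
force: [-14.2, -14.4, 19.7]
grip_width: 0.122
grip_force: 50.9
```

```bash
python3 -c "from n import *; chk()"
```

```text
t 28.23 theta 0.014 F [-14.18 -14.36  19.7 ] w 0.122 pos [532.39 319.47  82.73]
scene tray cells 86 facet heights [12, 16, 17, 29, 25, 17]
side tray cells 13 facet heights [12, 16, 18, 30, 25, 19]
nuts seen [([313, 162, 327, 176], 0.74), ([249, 209, 265, 227], 0.66), ([268, 156, 284, 168], 0.61), ([340, 154, 357, 168], 0.6), ([262, 204, 272, 220], 0.53), ([308, 235, 321, 246], 0.44), ([309, 144, 322, 159], 0.42)]
```

The tote is on its rest. I relieve the load, then open and rise clear.

Emit:
send_rows --targets '[{"offset":[-0.1,-0.1,0.3],"spin":0},{"offset":[-0.2,-0.2,0.4],"spin":0},{"offset":[-0.2,-0.2,0.4],"spin":0}]'

```text
time_s: 28.63
eef_pos: [532.4, 319.0, 85.1]
ee_rot: [0.003, -0.067, 0.998, 0.0]
force: [5.4, -1.3, -3.0]
grip_width: 0.119
grip_force: 48.9
```

Emit:
send_rows --targets '[{"offset":[0,0,0],"spin":0},{"offset":[0,0,0],"spin":0},{"offset":[0,0,0],"spin":0},{"offset":[0,0,0],"spin":0},{"offset":[0,0,1],"spin":0},{"offset":[0,0,3],"spin":0},{"offset":[0,0,6],"spin":0},{"offset":[0,0,9],"spin":0}]' --grip 0.5

```text
time_s: 29.3
eef_pos: [529.9, 319.0, 175.4]
ee_rot: [-0.0, -0.068, 0.998, -0.0]
force: [0.7, 0.5, 0.6]
grip_width: 0.498
grip_force: 0.0
```

Emit:
send_rows --targets '[{"offset":[0,1,3],"spin":0},{"offset":[0,3,6],"spin":0},{"offset":[0,5,8],"spin":0},{"offset":[0,5,8],"spin":0},{"offset":[0,5,8],"spin":0},{"offset":[0,5,8],"spin":0}]'

```text
time_s: 29.8
eef_pos: [529.9, 368.6, 253.2]
ee_rot: [-0.001, -0.068, 0.998, -0.0]
force: [-0.0, -0.4, -1.2]
grip_width: 0.5
grip_force: 0.0
```

Run:
```python
from n import *
chk()
print(ctrl.sense()['force'])
for n in ('scene','side'):
    _,p,d=cap(n); C=cloud(n,d).reshape(-1,3)[d.ravel()>0]; L=C[:,:2]-[567.5,65.5]; x=L@u;y=L@v
    k=(x>225)&(x<290)&(np.abs(y)<40)&(C[:,2]>90)&(C[:,2]<150); print(n,'bar top z',np.percentile(C[k,2],95))
    k=(np.abs(C[:,0]-577.5)<85)&(np.abs(C[:,1]+4.5)<85)&(C[:,2]>24)&(C[:,2]<36); A=C[k]; print('tray rim z',np.percentile(A[:,2],[50,95]))
_,p,d=cap('scene'); b=cv2.resize(p[120:260,200:400],(800,560),interpolation=cv2.INTER_CUBIC); cv2.imwrite('pics/end.png',b[:,:,::-1])
```

```text
t 29.8 theta 0.883 F [-0.04 -0.4  -1.18] w 0.5 pos [529.91 368.58 253.18]
scene tray cells 89 facet heights [25, 0, -9, -9, -9, -9]
side tray cells 14 facet heights [24, -1, -9, -9, -9, -9]
nuts seen [([305, 231, 319, 247], 0.72), ([310, 147, 322, 159], 0.7), ([313, 164, 327, 174], 0.69), ([239, 216, 253, 229], 0.67), ([266, 154, 284, 170], 0.64), ([341, 153, 357, 168], 0.55), ([247, 208, 266, 226], 0.51), ([327, 156, 342, 171], 0.5)]
[ 0.3  -0.07  0.03]
scene bar top z 124.39250631407833
tray rim z [29.8  34.82]
side bar top z 124.41702940128185
tray rim z [29.65 34.23]
```

View pics/end.png

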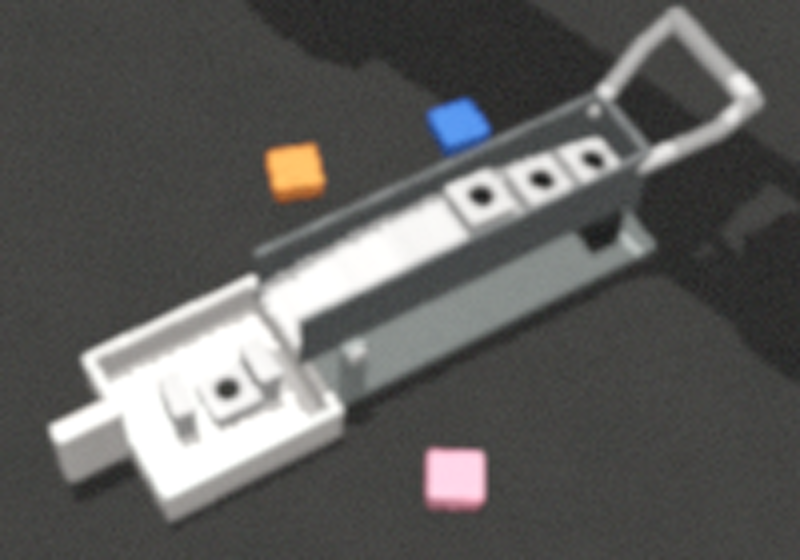

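The final view shows the tote at rest (bar top at 124 mm) with three nuts in it. The other three are inside the tray, which stands flat, and the gripper is clear of everything. Handing in.

```bash
python3 -c "
from rig import ctrl
print(ctrl.finish_job())"
```

```text
the job is handed in; nothing more can be done
None
```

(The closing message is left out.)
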